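# Take the lopsided filter panel out of the bench-top air filter

### The job

Turn the two turn buttons on the air filter's housing fully aside, so that they lie along the short ends and clear the cover panel, then lift the filter panel out by its grip rail and set it down gently, rail up, in the middle of the rubber mat and lined up with it. The hidden load in the cartridge is lopsided: feel for its balance point with a small trial lift, shift the grip if needed, and keep the panel level so that no dust spills. Leave the bottle, tube rack and small box beside the work where they are.

Things in the scene. Friction and masses are not known exactly. Their poses are not given: they have to be found in the camera images.
- housing: grey filter housing fixed on the bench, 150 x 316 x 60 mm, open on top. Origin: centre of its underside; x across, y along its length, z up. Opening 104 (x) x 218 (y) mm; a ledge 6 mm below the rim carries the panel's cover plate, flush with the rim, 2 mm of play at each side and 4 mm at each end. The turn buttons' pivots are on the rim at x = 0, y = +121 and -121 mm
- button_a_pivot (a point): pivot of turn button a (at either end), 8.5 mm above the rim at mid-height of its bar; axes fixed. The button is a dark steel bar, 66 x 14 mm, round ends, 2 to 15 mm above the rim, turning on a vertical axis at its middle. Locked, it points along the housing and its inner half laps 16 mm over the cover plate. Its outer half can be pinched and swung
- button_b_pivot (a point): pivot of the other turn button, of the same shape and size, at the other end
- button_a (a joint): rad: 0 locked, pointing along the housing; grows as it swings aside, up to a stop at 1.6; over 1.22 is fully aside. Starts within 0.2 of 0; friction 0.06 N m holds it where left. It opens in one sense only (hard stop at -0.25 in the other): one button clockwise, the other anticlockwise; which is at which end varies and cannot be seen: feel for it
- button_b (a joint): angle of button b, rad, as for button a; it opens in the opposite sense to a
- panel_rail (a point): middle of the loose filter panel's grip rail, 26 mm above the top of its cover plate (aluminium, 100 x 210 x 6 mm) and 66 mm above the panel's underside; x across, y along, z up. The rail is a polished, slippery (friction 0.22) steel bar 12 mm wide (x), 144 long (y), 14 high, on posts 10 mm long at y = +63 and -63 mm; otherwise free beneath
- panel: the filter panel; origin at the centre of its underside. A closed white cartridge, 76 x 186 x 34 mm, hangs below the plate, and the panel stands on its flat bottom. 0.75 to 0.95 kg in all. A block hidden in one half of the cartridge puts the balance point 33 to 50 mm from the rail's middle, towards either end, unseen; gripped elsewhere the panel tips in the grip
- mat: black rubber mat, 180 x 260 x 4 mm, fixed on the bench. Origin: centre of its underside; x across it, y along its length, z up
- rack_mid (a point): bystander: orange rack of microtubes, 62 x 160 x 46 mm, loose; its middle
- amber_mid (a point): bystander: brown bottle with white cap, 52 mm across, 98 mm high, loose; its middle
- cryo_mid (a point): bystander: light blue small box, 71 x 70 x 53 mm, loose; its middle

How it is judged:
By the outcome, as a careful person would: the job done as asked, in the order asked, and still so for the second after the job is handed in, with the robot touching nothing.
It also fails if it takes over 72 s, if anything falls off the work surface, if the arm or the gripper's body presses on something with over 40 N, if the wrist force passes 120 N, or if a joint passes its speed limit or range.

### The arm

A 6-joint arm with a two-finger parallel gripper is mounted at the origin on a cart in front of the work surface, level with it; the furniture and walls round the work are solid. World frame = base frame: x ahead of the robot, y to its left, z up, the work surface at z = 0. Lengths are in m, angles in rad, forces in N, time in s.
With the tool pointing down it reaches from about 0.425 to 0.95 m from the base axis. Payload 3.5 kg.
Tool frame: the origin (TCP) lies between the finger pads; the fingertips stand 19 mm ahead of it and the grasp point (between the pads) is the TCP (ctrl.nose_length is the distance from the TCP to the fingertips, in m); z points along the fingers, y is the line along which they close (so a half turn about z gives the same grasp; the last joint's range is limited). The gripper opens to 85 mm and grips with 20 to 120 N. Pads are 22 mm wide; open, the fingers measure 114 mm over their backs; the gripper's body (76 mm by 85 mm) begins 54 mm behind the grasp point. The pads swing forward as they close: fully open they stand 13 mm farther back than shut.
Start: joints at [-1.296, 0.286, 1.577, -0, 1.279, -0.15], TCP at [0.278, -0.615, 0.25] pointing down, gripper open.
Joint ranges: [-2.77, 2.77], [-0.9, 2.22], [0.21, 2.48], [-1.53, 4.67], [0.24, 2.81], [-2.84, 2.84]. Speed limits (rad/s): [2.79, 2.79, 3.14, 3.14, 3.14, 3.14].

### API

Orientations are given as a unit quaternion [x, y, z, w].
In Python, from plant import ctrl gives the robot as it stands.
- The arm moves only by the tool apply_moves, never from a script. Its argument "series" is a list of rows, each a list of 6 numbers: the shift along the world's x, y, z scaled (see below), then the turn, a rotation vector about the world's x, y, z scaled (see below). A call has 1 to 20 rows; each row is the pose to reach, as a shift and turn from the pose commanded when the call began; what a row does not reach only later rows make up. The controller multiplies each number of a shift by 0.8 m and each number of a turn by 45 degrees. A row lasts 1/8 s, in which the tool goes at most 62.5 mm and 10.7 degrees, less where a joint would pass 70% of its speed; a pose out of reach is approached as far as the arm can. A call with a number of a shift or a turn outside -1 to 1 is refused whole. A call with a gripper value outside its range is refused whole. "jaw" is the opening, from 0 (shut) to 1 (fully open), set as the call begins (left out, the last holds). The fingers move at their own pace and stop on an object; "squeeze" is the grip in N (left out, the last holds). Time passes only in rows, so rows that repeat a pose let the fingers close. It gives the time, the measured TCP pose, the force, the opening and the grip force at its end, in the units of the state.
- ctrl.get_state(): the state, without advancing time (a new reading comes with each control period).
- ctrl.read_camera(name): name is "scene" or "top" or "wrist"; returns the picture (480x640x3 uint8, red, green, blue); there is no depth.
- ctrl.get_calibration(name): a dict with "fx", "fy", "cx", "cy" (pixels), "xyz" and "orientation" of the camera in the world; the wrist camera has in their place "hand_eye" (4x4, takes a point from camera to tool coordinates, whose origin is the TCP and whose axes are the flange's). Camera axes: x right, y up, looking along -z (the intrinsics and any distortion apply to the point x, -y, -z); pixel columns grow to the right and rows downward; lengths in m; the calibration is good to about 2 mm. A picture is of the moment at which its call begins: read the wrist's pose just before it. get_calibration takes no time and is no camera call.
- ctrl.sign_off(): hands the job in; it is judged then, once.
Trained networks look in the newest picture that a camera, given by its name, has taken for a name from the list of things; names that differ only in an ending like _2 or _b are one class to them, and where a whole thing is asked for, a point or a joint stands for the part that bears it (a point fixed in the world has none). Each returns a list of dicts, best first, with "p" (0 to 1); they miss things now and then, are a little off and sometimes report something else, mostly with a low value. They report only what shows in the picture. A call takes as long as a camera call.
- ctrl.boxes_of(thing, camera): "xy" ([column, row] as shares, 0 to 1, of the picture: columns of its width, rows of its height, amid what is visible of it).
- ctrl.silhouettes(thing, camera): "pixels" (480x640 bool, what is visible of it) and "xy" ([column, row] as shares, 0 to 1, of the picture: columns of its width, rows of its height, amid what is visible of it).
The state is a dict: "time": time; "qpos": joint angles; "dq": joint speeds; "joint_efforts": joint torques, N m; "eef_pos": TCP position; "tcp_rot": TCP orientation; "contact_force": force on the tool from outside, world axes, zero at the start; "wrist_torque": the same for the moment, N m; "opening": opening from 0.0 (shut) to 1.0 (fully open); "finger_force": force on a finger pad.
Only numpy, scipy, OpenCV 4.12 (cv2) and the standard library are available. Lean on these libraries where they do the work, as an engineer would, in place of code of your own. Each camera call takes 0.05 s, during which the arm holds its last target. There are 200 camera calls.

## Working session

There is one attempt and no reset: what is moved stays moved. The work goes in short steps, Python scripts to look and compute and a tool call to move; the robot and the scene stay as the last step left them, time stands still between calls to the robot, and variables do not carry over. Pictures are saved under pics/ and viewed, at most 10 in all, crops included, and the job is handed in when it is done.

Besides the shell and the picture viewer there is one more tool, called after ">>>" as name(argument=value, ...) on one line, values as JSON. apply_moves: Moves the arm, as the interface text tells. Shifts and turns lie within -1 to 1; 1 stands for 0.8 m of shift or 45 degrees of turn. Its arguments: {"type":"object","properties":{"series":{"type":"array"},"jaw":{"type":"number"},"squeeze":{"type":"number"}},"required":["series"]}

```bash
ls; mkdir -p pics
python3 - <<'E'
from plant import ctrl
import cv2,numpy as np
print(ctrl.get_state())
for n in("top","scene"):
    im=ctrl.read_camera(n); cv2.imwrite(f"pics/{n}0.png",im[:,:,::-1])
    c=ctrl.get_calibration(n); print(n,c)
    for t in("housing","button_a","panel_rail","panel","mat","rack_mid","amber_mid","cryo_mid"):
        for d in ctrl.boxes_of(t,n)[:3]: print(t,round(d["p"],2),np.round(np.array(d["xy"])*[640,480],1))
E
```

```text
pics
{'time': 0.0, 'qpos': array([-1.29601348e+00,  2.87219123e-01,  1.57821533e+00, -2.12502364e-05,
        1.27860783e+00, -1.49974633e-01]), 'dq': array([-5.48265060e-04,  5.17771840e-04,  3.56147863e-05, -4.71298899e-04,
       -3.92456785e-04,  6.60440466e-04]), 'joint_efforts': array([-1.45346425e-03, -4.05988276e+01, -2.92625874e+01, -2.70280798e-04,
        5.82113615e-03,  3.81891979e-06]), 'eef_pos': array([ 0.27803258, -0.61438751,  0.24889074]), 'tcp_rot': array([ 9.77530896e-01,  2.10788633e-01, -8.65350685e-05, -1.22179590e-03]), 'contact_force': array([-0.60880453, -0.56662361,  0.16000899]), 'wrist_torque': array([ 0.04800855, -0.02241282,  0.02248236]), 'finger_force': 0.0, 'opening': 1.0016072898532635}
top {'fx': 528.2711533851052, 'fy': 528.2711533851052, 'cx': 324.0444132339895, 'cy': 242.10694086570294, 'xyz': array([ 0.38782986, -0.04255105,  1.42450657]), 'orientation': array([-0.05010641,  0.0348236 ,  0.71304598, -0.69845694])}
housing 0.6 [396.8 244.7]
button_a 0.63 [443.9 220.9]
button_a 0.41 [348.4 237. ]
panel_rail 0.57 [394.8 227.5]
panel 0.96 [397.3 230.2]
mat 0.94 [247.1 267.9]
rack_mid 0.73 [496.4 201.8]
amber_mid 0.64 [509.1 277.1]
cryo_mid 0.88 [165.5 200.8]
scene {'fx': 560.8023154829413, 'fy': 560.8023154829413, 'cx': 316.4810186476368, 'cy': 236.45452648172468, 'xyz': array([-0.27409286, -0.90698275,  1.15696525]), 'orientation': array([ 0.38113278, -0.14741002, -0.3404269 ,  0.84682797])}
housing 0.67 [340.8 279.4]
panel_rail 0.35 [253.2 238.3]
panel 0.64 [411.1 284. ]
mat 0.75 [249.9 235.5]
rack_mid 0.85 [482.1 320.3]
```

Run:
```python
import cv2
im=cv2.imread("pics/top0.png")[140:410,130:530]
cv2.imwrite("pics/top0c.png",cv2.resize(im,None,fx=2,fy=2,interpolation=cv2.INTER_CUBIC))
```

```text
(no output)
```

View pics/top0c.png

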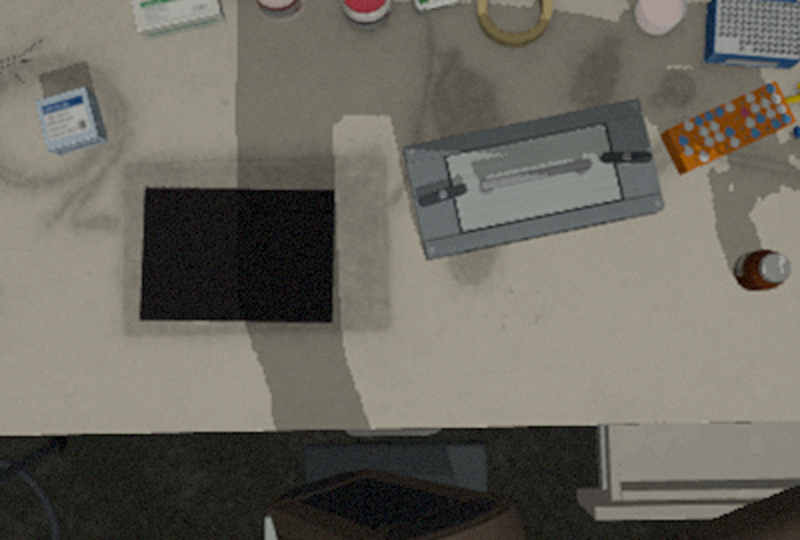

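View pics/scene0.png

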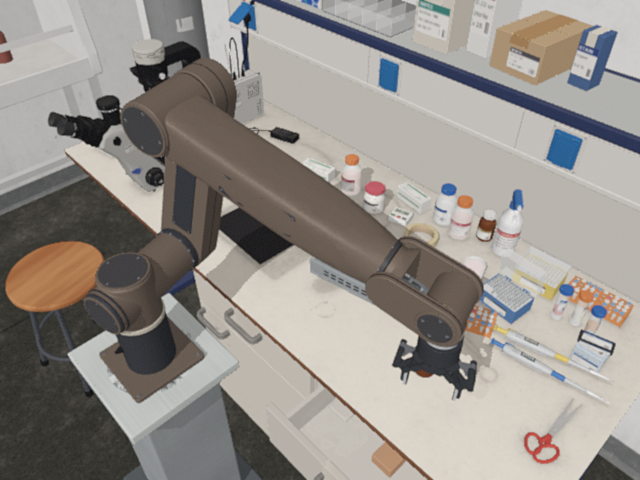

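```bash
cat > h.py <<'E'
from plant import ctrl
import cv2,numpy as np
from scipy.spatial.transform import Rotation as R
def cam(n):
    c=ctrl.get_calibration(n)
    if n=="wrist":
        s=ctrl.get_state(); T=np.eye(4); T[:3,:3]=R.from_quat(s["tcp_rot"]).as_matrix(); T[:3,3]=s["eef_pos"]
        M=T@np.array(c["hand_eye"]); return c,M[:3,:3],M[:3,3]
    return c,R.from_quat(c["orientation"]).as_matrix(),np.array(c["xyz"])
def toplane(cm,uv,z):
    c,Rm,p=cm; uv=np.atleast_2d(uv).astype(float)
    d=np.c_[(uv[:,0]-c["cx"])/c["fx"],-(uv[:,1]-c["cy"])/c["fy"],-np.ones(len(uv))]@Rm.T
    return (p+d*((z-p[2])/d[:,2])[:,None])[:,:2]
def proj(cm,P):
    c,Rm,p=cm; q=(np.atleast_2d(P)-p)@Rm
    return np.c_[c["cx"]+c["fx"]*q[:,0]/-q[:,2],c["cy"]-c["fy"]*q[:,1]/-q[:,2]]
def rect(cm,mask,z):
    v,u=np.nonzero(mask); P=toplane(cm,np.c_[u,v],z)
    (c,wh,_)=r=cv2.minAreaRect((P*1000).astype(np.float32)); b=cv2.boxPoints(r)
    e=b[1]-b[0];f=b[2]-b[1]; l=e if np.hypot(*e)>np.hypot(*f) else f
    return np.round(c,1),np.round(sorted(wh),1),round(np.degrees(np.arctan2(l[1],l[0]))%180,2)
E
python3 - <<'E'
from h import *
cm=cam("top"); im=ctrl.read_camera("top")
for t,z in(("housing",.06),("panel",.06),("panel_rail",.093),("button_a",.075),("mat",.004),("rack_mid",.046),("cryo_mid",.053),("amber_mid",.09)):
    for d in ctrl.silhouettes(t,"top")[:3]:
        if d["p"]>.2: print(t,round(d["p"],2),*rect(cm,d["pixels"],z), np.round(np.array(d["xy"])*[640,480],1))
hc=np.array([(405,148),(638,101),(662,211),(428,257)])/2+[130,140]
print("housing corners",toplane(cm,hc,.06).round(4).tolist(),toplane(cm,hc,.06).mean(0))
bc=np.array([(440,194),(626,156)])/2+[130,140]; print("btn",toplane(cm,bc,.075))
mc=np.array([(146,187),(334,190),(332,321),(140,320)])/2+[130,140]
print("mat",toplane(cm,mc,.004).round(4).tolist(),toplane(cm,mc,.004).mean(0))
E
```

```text
housing 0.91 [ 584.1 -204.8] [160.  322.7] 99.6 [403.1 244.4]
panel 0.89 [ 583.3 -204.9] [103.6 211.7] 100.72 [397.  228.9]
panel 0.28 [672.3 401.5] [80.5 84.6] 16.8 [166.2 200.6]
panel_rail 0.65 [ 578.9 -200.1] [ 98.3 206.6] 100.13 [395.3 227.9]
button_a 0.71 [562.1 -85.6] [13.4 61.9] 106.21 [349.3 236.9]
button_a 0.51 [561.  -86.5] [18.3 62.7] 110.69 [353.8 239.4]
button_a 0.47 [ 604.3 -322.3] [15.6 66.8] 88.67 [444.3 219.9]
mat 0.85 [495.6 191.1] [179.6 260.1] 87.97 [245.9 266.5]
rack_mid 0.97 [ 646.5 -462.9] [ 63.8 170.3] 112.41 [494.2 203.1]
rack_mid 0.33 [492.3 184.2] [174.  251.4] 87.9 [247.9 265.3]
rack_mid 0.32 [565.7 -85.3] [16.7 62.4] 107.29 [347.8 237.1]
cryo_mid 0.65 [673.7 404. ] [79.7 81.2] 16.33 [163.6 198.1]
housing corners [[0.6266, -0.0382], [0.6818, -0.3445], [0.5363, -0.3685], [0.4831, -0.0648]] [ 0.58194888 -0.20399034]
btn [[ 0.56288793 -0.0819683 ]
 [ 0.60687263 -0.32237937]]
mat [[0.5907, 0.3164], [0.5808, 0.0596], [0.404, 0.0647], [0.4103, 0.323]] [0.49643646 0.19093664]
```

>>> apply_moves(series=[[0.4075,0.3355,-0.0625,0,0,1],[0.4075,0.3355,-0.0625,0,0,1],[0.4075,0.3355,-0.0625,0,0,1],[0.4075,0.3355,-0.0625,0,0,1],[0.4075,0.3355,-0.0625,0,0,1],[0.4075,0.3355,-0.0625,0,0,1],[0.4075,0.3355,-0.0625,0,0,1],[0.4075,0.3355,-0.0625,0,0,1],[0.4075,0.3355,-0.0625,0,0,1]], jaw=0.5, squeeze=20)

```text
time: 2.48
eef_pos: [0.604, -0.3468, 0.2003]
tcp_rot: [0.822, 0.569, -0.0, 0.0]
contact_force: [-0.7, -0.7, 0.3]
opening: 0.501
finger_force: 0.0
```

>>> apply_moves(series=[[0,0,0,0,0,0.43],[0,0,0,0,0,0.43],[0,0,0,0,0,0.43],[0,0,0,0,0,0.43]])

```text
time: 2.98
eef_pos: [0.6035, -0.3476, 0.2006]
tcp_rot: [0.716, 0.698, -0.0, 0.0]
contact_force: [0.5, 0.0, -0.2]
opening: 0.498
finger_force: 0.0
```

```bash
cat > look.py <<'E'
from h import *
import sys
cm=cam("wrist"); im=ctrl.read_camera("wrist"); cv2.imwrite(f"pics/{sys.argv[1]}.png",im[:,:,::-1])
s=ctrl.get_state(); print(s["time"],s["eef_pos"].round(4),R.from_quat(s["tcp_rot"]).as_matrix()[:,1].round(3),s["opening"])
for t,z in(("button_a",.075),("panel_rail",.093),("panel",.06)):
    for d in ctrl.silhouettes(t,"wrist")[:2]:
        if d["p"]>.3: print(t,round(d["p"],2),*rect(cm,d["pixels"],z), np.round(np.array(d["xy"])*[640,480],1))
E
python3 look.py w1
```

```text
3.025 [ 0.6037 -0.3473  0.2005] [ 1.    -0.026  0.   ] 0.4990151485121155
button_a 0.94 [ 603.9 -321.7] [13.3 65.3] 88.94 [321.9 194.7]
panel_rail 0.93 [ 591.6 -246.8] [ 87.4 113.1] 100.5 [297.2  81.2]
panel 0.56 [ 589.8 -243.3] [ 99.6 129.3] 99.99 [295.9  82.6]
```

View pics/w1.png

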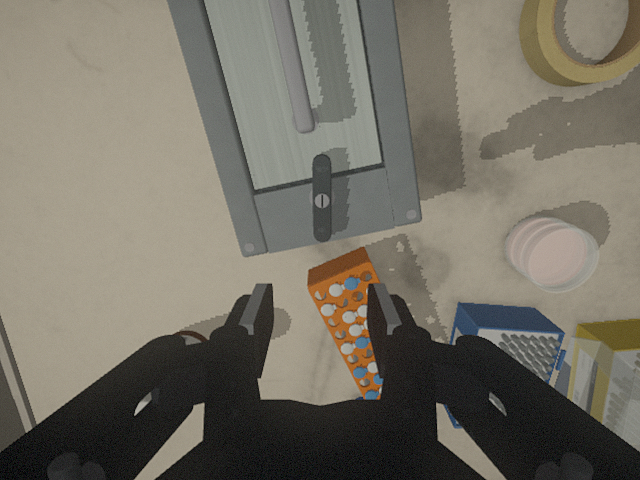

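>>> apply_moves(series=[[0,0.002,-0.08,0,0,0],[0,0.002,-0.13,0,0,0],[0,0.002,-0.1463,0,0,0],[0,0.002,-0.1463,0,0,0]])

```text
time: 3.68
eef_pos: [0.6042, -0.3449, 0.083]
tcp_rot: [0.715, 0.699, -0.0, -0.0]
contact_force: [-0.5, -1.2, 0.0]
opening: 0.498
finger_force: 0.0
```

>>> apply_moves(series=[[0,0,0,0,0,0],[0,0,0,0,0,0],[0,0,0,0,0,0],[0,0,0,0,0,0],[0,0,0,0,0,0]], jaw=0)

```text
time: 4.3
eef_pos: [0.6054, -0.3461, 0.0863]
tcp_rot: [0.715, 0.699, 0.0, 0.002]
contact_force: [-1.3, 0.7, 7.1]
opening: 0.154
finger_force: 22.0
```

```bash
cat > arc.py <<'E'
# rows for an arc about a pivot: radius r(m), outer direction angle (deg), list of turns (deg)
import numpy as np,sys
r,a=float(sys.argv[1]),np.radians(float(sys.argv[2]))
for t in map(float,sys.argv[3:]):
    b=np.radians(t); print([round(x,4) for x in(r*(np.cos(a+b)-np.cos(a))/.8,r*(np.sin(a+b)-np.sin(a))/.8,0,0,0,t/45)])
E
python3 arc.py .024 -91 5 10 15 20 -5 -10 -15 -20 -30 -40
python3 -c "
from plant import ctrl;s=ctrl.get_state();print(s)"
```

```text
[np.float64(0.0026), np.float64(0.0001), 0, 0, 0, 0.1111]
[np.float64(0.0052), np.float64(0.0004), 0, 0, 0, 0.2222]
[np.float64(0.0078), np.float64(0.0009), 0, 0, 0, 0.3333]
[np.float64(0.0103), np.float64(0.0016), 0, 0, 0, 0.4444]
[np.float64(-0.0026), np.float64(0.0002), 0, 0, 0, -0.1111]
[np.float64(-0.0052), np.float64(0.0005), 0, 0, 0, -0.2222]
[np.float64(-0.0077), np.float64(0.0012), 0, 0, 0, -0.3333]
[np.float64(-0.0102), np.float64(0.002), 0, 0, 0, -0.4444]
[np.float64(-0.0149), np.float64(0.0043), 0, 0, 0, -0.6667]
[np.float64(-0.0192), np.float64(0.0074), 0, 0, 0, -0.8889]
{'time': 4.3, 'qpos': array([-6.64437561e-01,  4.93293946e-01,  1.62133765e+00, -4.54230704e-04,
        1.02252476e+00, -6.41621320e-01]), 'dq': array([-1.68383180e-03,  6.63213428e-04,  1.46459538e-03, -4.89522083e-04,
       -4.60414240e-04,  4.84860057e-05]), 'joint_efforts': array([  0.41501429, -40.70945978, -23.41654122,   0.20052804,
        -0.24443826,   0.08192594]), 'eef_pos': array([ 0.60540672, -0.34612673,  0.08633487]), 'tcp_rot': array([7.15043132e-01, 6.99076792e-01, 1.00365658e-04, 2.22435575e-03]), 'contact_force': array([-1.28697635,  0.71789673,  7.08622284]), 'wrist_torque': array([0.01283352, 0.21515434, 0.06284211]), 'finger_force': 21.98527481406927, 'opening': 0.15388044359130768}
```

>>> apply_moves(series=[[-0.0026,0.0002,0.0035,0,0,-0.1111],[-0.0052,0.0005,0.0035,0,0,-0.2222],[-0.0077,0.0012,0.0035,0,0,-0.3333],[-0.0077,0.0012,0.0035,0,0,-0.3333]])

```text
time: 4.8
eef_pos: [0.6023, -0.346, 0.0869]
tcp_rot: [0.8, 0.601, 0.003, 0.007]
contact_force: [11.7, -5.6, -8.3]
opening: 0.15
finger_force: 43.1
```

```bash
python3 -c "
from plant import ctrl;s=ctrl.get_state()
for k in ('eef_pos','tcp_rot','contact_force','wrist_torque','opening','finger_force'):print(k,s[k])"; python3 arc.py .024 -106 -10 -20 -30 -40 -44 10 20 30 40
```

```text
eef_pos [ 0.60229023 -0.34596531  0.08687663]
tcp_rot [0.79955834 0.60053818 0.0027979  0.00724817]
contact_force [11.72920861 -5.57701853 -8.26778177]
wrist_torque [-0.90192092 -2.06100422  0.7263142 ]
opening 0.14995035765551815
finger_force 43.06521569069446
[np.float64(-0.0049), np.float64(0.0019), 0, 0, 0, -0.2222]
[np.float64(-0.0094), np.float64(0.0046), 0, 0, 0, -0.4444]
[np.float64(-0.0133), np.float64(0.008), 0, 0, 0, -0.6667]
[np.float64(-0.0166), np.float64(0.0121), 0, 0, 0, -0.8889]
[np.float64(-0.0177), np.float64(0.0138), 0, 0, 0, -0.9778]
[np.float64(0.0051), np.float64(-0.001), 0, 0, 0, 0.2222]
[np.float64(0.0104), np.float64(-0.0011), 0, 0, 0, 0.4444]
[np.float64(0.0155), np.float64(-0.0003), 0, 0, 0, 0.6667]
[np.float64(0.0205), np.float64(0.0014), 0, 0, 0, 0.8889]
```

>>> apply_moves(series=[[0.0051,-0.001,0,0,0,0.2222],[0.0104,-0.0011,0,0,0,0.4444],[0.0155,-0.0003,0,0,0,0.6667],[0.0205,0.0014,0,0,0,0.8889],[0.0205,0.0014,0,0,0,0.8889]])

```text
time: 5.42
eef_pos: [0.6157, -0.3436, 0.0866]
tcp_rot: [0.548, 0.837, 0.0, 0.002]
contact_force: [3.9, -2.4, -2.5]
opening: 0.151
finger_force: 21.2
```

```bash
python3 -c "
from plant import ctrl;s=ctrl.get_state()
for k in ('wrist_torque','opening'):print(k,s[k])"; python3 arc.py .024 -66 10 20 30 40;python3 arc.py .024 -26 10 20 30
```

```text
wrist_torque [-0.36937379 -0.67025878  0.01320146]
opening 0.15126201443864967
[np.float64(0.0046), np.float64(0.0025), 0, 0, 0, 0.2222]
[np.float64(0.0086), np.float64(0.0058), 0, 0, 0, 0.4444]
[np.float64(0.0121), np.float64(0.0098), 0, 0, 0, 0.6667]
[np.float64(0.0148), np.float64(0.0143), 0, 0, 0, 0.8889]
[np.float64(0.0019), np.float64(0.0049), 0, 0, 0, 0.2222]
[np.float64(0.0029), np.float64(0.01), 0, 0, 0, 0.4444]
[np.float64(0.003), np.float64(0.0152), 0, 0, 0, 0.6667]
```

>>> apply_moves(series=[[0.0046,0.0025,0,0,0,0.2222],[0.0086,0.0058,0,0,0,0.4444],[0.0121,0.0098,0,0,0,0.6667],[0.0148,0.0143,0,0,0,0.8889]])

```text
time: 5.92
eef_pos: [0.6275, -0.3319, 0.0866]
tcp_rot: [0.227, 0.974, -0.0, 0.002]
contact_force: [3.4, -2.1, -2.2]
opening: 0.15
finger_force: 21.1
```

>>> apply_moves(series=[[0.0019,0.0049,0,0,0,0.2222],[0.0029,0.01,0,0,0,0.4444],[0.003,0.0152,0,0,0,0.6667],[0.003,0.0152,0,0,0,0.6667]])

```text
time: 6.42
eef_pos: [0.6298, -0.3193, 0.0866]
tcp_rot: [-0.03, 1.0, -0.001, 0.002]
contact_force: [5.4, -1.9, -2.7]
opening: 0.16
finger_force: 21.5
```

>>> apply_moves(series=[[0,0,0,0,0,0],[0,0,0,0,0,0],[0,0,0.07,0,0,0],[0,0,0.142,0,0,0],[-0.093,0.32,0.142,0,0,-1],[-0.093,0.32,0.142,0,0,-1],[-0.093,0.32,0.142,0,0,-1],[-0.093,0.32,0.142,0,0,-1],[-0.093,0.32,0.142,0,0,-1],[-0.093,0.32,0.142,0,0,-1]], jaw=0.5)

```text
time: 7.68
eef_pos: [0.5536, -0.0621, 0.1997]
tcp_rot: [0.352, 0.936, -0.0, -0.0]
contact_force: [0.3, -0.6, 0.7]
opening: 0.499
finger_force: 0.0
```

>>> apply_moves(series=[[0,0,0,0,0,-0.72],[0,0,0,0,0,-0.72],[0,0,0,0,0,-0.72],[0,0,0,0,0,-0.72],[0,0,0,0,0,-0.72]])

```text
time: 8.3
eef_pos: [0.5544, -0.0641, 0.1996]
tcp_rot: [0.599, 0.801, -0.0, -0.0]
contact_force: [1.0, -0.6, 0.5]
opening: 0.499
finger_force: 0.0
```

```bash
python3 look.py w2; python3 arc.py .024 106 5 10 15 20 25 30 40
```

```text
8.35 [ 0.5544 -0.0639  0.1996] [ 0.959  0.282 -0.   ] 0.5008027247052563
button_a 0.6 [559.3 -82.8] [15.6 67.2] 106.89 [320.1 257.4]
panel_rail 0.89 [ 569.8 -143.6] [ 86.7 119.5] 100.53 [314.  336.2]
panel 0.67 [ 575.5 -165.1] [ 98.9 136.6] 100.86 [313.6 335.7]
[np.float64(-0.0025), np.float64(-0.0008), 0, 0, 0, 0.1111]
[np.float64(-0.0049), np.float64(-0.0019), 0, 0, 0, 0.2222]
[np.float64(-0.0072), np.float64(-0.0031), 0, 0, 0, 0.3333]
[np.float64(-0.0094), np.float64(-0.0046), 0, 0, 0, 0.4444]
[np.float64(-0.0114), np.float64(-0.0062), 0, 0, 0, 0.5556]
[np.float64(-0.0133), np.float64(-0.008), 0, 0, 0, 0.6667]
[np.float64(-0.0166), np.float64(-0.0121), 0, 0, 0, 0.8889]
```

View pics/w2.png

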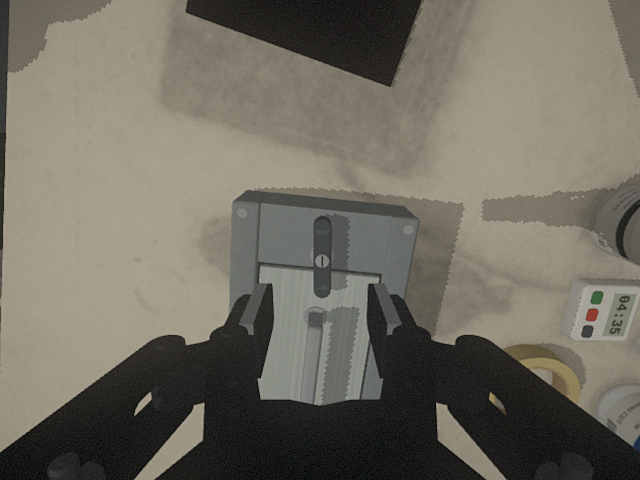

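>>> apply_moves(series=[[0,0.001,-0.08,0,0,0],[0,0.001,-0.13,0,0,0],[0,0.001,-0.142,0,0,0],[0,0.001,-0.142,0,0,0]])

```text
time: 9.0
eef_pos: [0.5547, -0.0626, 0.0865]
tcp_rot: [0.6, 0.8, 0.0, 0.0]
contact_force: [1.6, 0.8, 0.8]
opening: 0.506
finger_force: 0.0
```

>>> apply_moves(series=[[0,0,0,0,0,0],[0,0,0,0,0,0],[0,0,0,0,0,0],[0,0,0,0,0,0]], jaw=0)

```text
time: 9.5
eef_pos: [0.5558, -0.063, 0.0884]
tcp_rot: [0.6, 0.8, 0.001, 0.002]
contact_force: [-1.9, 0.6, 7.0]
opening: 0.153
finger_force: 21.7
```

```bash
python3 arc.py .022 106 -10 -20 -30 -40; python3 arc.py .022 66 -10 -20 -30 -40;python3 arc.py .022 26 -5 -11
```

```text
[np.float64(0.0047), np.float64(0.0009), 0, 0, 0, -0.2222]
[np.float64(0.0095), np.float64(0.001), 0, 0, 0, -0.4444]
[np.float64(0.0142), np.float64(0.0002), 0, 0, 0, -0.6667]
[np.float64(0.0188), np.float64(-0.0013), 0, 0, 0, -0.8889]
[np.float64(0.0042), np.float64(-0.0023), 0, 0, 0, -0.2222]
[np.float64(0.0079), np.float64(-0.0053), 0, 0, 0, -0.4444]
[np.float64(0.0111), np.float64(-0.009), 0, 0, 0, -0.6667]
[np.float64(0.0135), np.float64(-0.0131), 0, 0, 0, -0.8889]
[np.float64(0.001), np.float64(-0.0022), 0, 0, 0, -0.1111]
[np.float64(0.0018), np.float64(-0.0049), 0, 0, 0, -0.2444]
```

>>> apply_moves(series=[[0.0047,0.0009,0.002,0,0,-0.2222],[0.0095,0.001,0.002,0,0,-0.4444],[0.0142,0.0002,0.002,0,0,-0.6667],[0.0188,-0.0013,0.002,0,0,-0.8889]])

```text
time: 10.0
eef_pos: [0.5703, -0.0639, 0.0886]
tcp_rot: [0.839, 0.545, 0.001, 0.001]
contact_force: [0.5, -1.3, 0.7]
opening: 0.154
finger_force: 21.2
```

>>> apply_moves(series=[[0.0042,-0.0023,0,0,0,-0.2222],[0.0079,-0.0053,0,0,0,-0.4444],[0.0111,-0.009,0,0,0,-0.6667],[0.0135,-0.0131,0,0,0,-0.8889]])

```text
time: 10.5
eef_pos: [0.5809, -0.0741, 0.0886]
tcp_rot: [0.974, 0.225, 0.001, 0.0]
contact_force: [1.1, -0.2, 1.5]
opening: 0.156
finger_force: 21.2
```

>>> apply_moves(series=[[0.001,-0.0022,0,0,0,-0.1111],[0.0018,-0.0049,0,0,0,-0.2444],[0.0018,-0.0049,0,0,0,-0.2444]])

```text
time: 10.88
eef_pos: [0.5823, -0.0781, 0.0886]
tcp_rot: [0.991, 0.133, 0.001, 0.0]
contact_force: [1.5, 0.1, 1.7]
opening: 0.151
finger_force: 21.3
```

>>> apply_moves(series=[[0,0,0,0,0,0],[0,0,0,0,0,0],[0,0,0.07,0,0,0],[0,0,0.14,0,0,0.2],[0.001,-0.158,0.264,0,0,1],[0.001,-0.158,0.264,0,0,1],[0.001,-0.158,0.264,0,0,1],[0.001,-0.158,0.264,0,0,1],[0.001,-0.158,0.264,0,0,1]], jaw=0.5)

```text
time: 12.0
eef_pos: [0.5821, -0.2047, 0.2987]
tcp_rot: [0.865, 0.502, -0.0, -0.0]
contact_force: [-0.1, 0.8, -0.1]
opening: 0.498
finger_force: 0.0
```

>>> apply_moves(series=[[0,0,0,0,0,0.89],[0,0,0,0,0,0.89],[0,0,0,0,0,0.89],[0,0,0,0,0,0.89],[0,0,0,0,0,0.89]])

```text
time: 12.62
eef_pos: [0.5821, -0.2036, 0.298]
tcp_rot: [0.641, 0.768, -0.0, -0.001]
contact_force: [0.9, -0.1, -1.1]
opening: 0.503
finger_force: 0.0
```

```bash
python3 look.py w3
python3 - <<'E'
from h import *
cm=cam("top"); im=ctrl.read_camera("top")
for d in ctrl.silhouettes("button_a","top")[:3]: print(round(d["p"],2),*rect(cm,d["pixels"],.075))
E
```

```text
12.675 [ 0.5822 -0.2038  0.2981] [ 0.984  0.177 -0.001] 0.49885774878187406
button_a 0.79 [560.7 -85.6] [14.9 64.4] 14.89 [322.3  79.9]
button_a 0.74 [ 604. -319.] [19.2 64. ] 4.41 [320.8 305.6]
panel_rail 0.67 [ 581.3 -197. ] [ 91.3 189.6] 100.37 [319.7 188.6]
panel 0.86 [ 582.4 -204. ] [ 99.4 209.9] 100.59 [321.2 189.5]
0.55 [562.6 -85. ] [17.1 63.1] 16.88
```

View pics/w3.png

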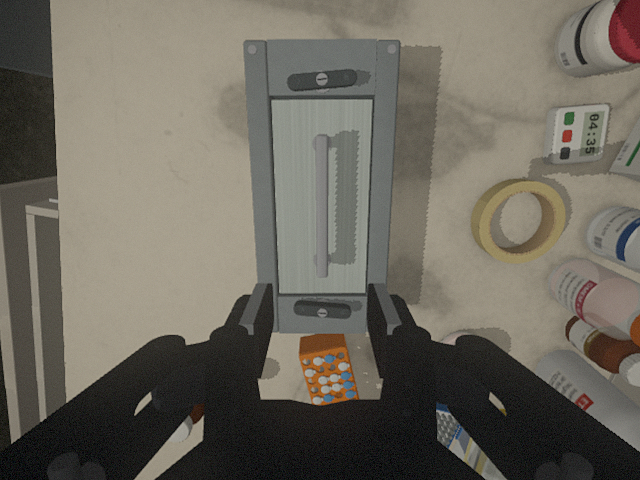

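```bash
cat > ft.py <<'E'
from h import *
S=[]
for i in range(4):
    ctrl.read_camera("top"); s=ctrl.get_state(); S.append(np.r_[s["contact_force"],s["wrist_torque"]])
m=np.mean(S,0); print(s["time"],s["eef_pos"].round(4),R.from_quat(s["tcp_rot"]).as_euler("xyz",degrees=True).round(2),"op",round(s["opening"],3),round(s["finger_force"],1))
print("F",m[:3].round(2),"T",m[3:].round(3),"std",np.std(S,0).round(3))
a=np.radians(100.4); d=np.array([np.cos(a),np.sin(a),0]); x=np.cross(d,[0,0,1])
t=m[3:]-np.cross([0,0,-.18],m[:3]); print("torque about rail-x at TCP",round(t@x,3), "raw",round(m[3:]@x,3))
E
python3 - <<'E'
from h import *
cm=cam("wrist"); print(toplane(cm,[(321,137),(322,277),(321,140),(322,272)],.093))
s=ctrl.get_state();print(s["eef_pos"])
E
python3 ft.py
```

```text
[[ 0.56974653 -0.13597082]
 [ 0.59582645 -0.2733728 ]
 [ 0.57022348 -0.13858973]
 [ 0.59481649 -0.2678536 ]]
[ 0.58234403 -0.2042463   0.29877065]
13.125 [ 0.5824 -0.2043  0.2989] [-180.     -0.    100.32] op 0.496 0.0
F [-0.16 -0.1  -0.12] T [-0.007  0.011  0.019] std [0.54  0.341 0.509 0.017 0.029 0.003]
torque about rail-x at TCP 0.007 raw -0.005
```

>>> apply_moves(series=[[0,0,-0.07,0,0,0],[0,0,-0.14,0,0,0],[0,0,-0.21,0,0,0],[0,0,-0.25,0,0,0],[0,0,-0.2625,0,0,0],[0,0,-0.2625,0,0,0]], jaw=0.4)

```text
time: 13.88
eef_pos: [0.5827, -0.2045, 0.0892]
tcp_rot: [0.641, 0.768, 0.0, 0.0]
contact_force: [-0.3, 1.4, -0.1]
opening: 0.397
finger_force: 0.0
```

>>> apply_moves(series=[[0,0,0,0,0,0],[0,0,0,0,0,0],[0,0,0,0,0,0],[0,0,0,0,0,0]], jaw=0, squeeze=80)

```text
time: 14.38
eef_pos: [0.584, -0.2051, 0.0916]
tcp_rot: [0.64, 0.768, 0.001, 0.002]
contact_force: [0.8, 0.9, 5.8]
opening: 0.118
finger_force: 78.9
```

```bash
python3 ft.py
```

```text
14.575 [ 0.584  -0.2051  0.0916] [1.7979e+02 1.6000e-01 1.0035e+02] op 0.118 78.9
F [ 0.71 -0.05  6.13] T [ 0.057 -0.002  0.032] std [0.346 0.269 0.366 0.043 0.016 0.027]
torque about rail-x at TCP 0.088 raw 0.056
```

>>> apply_moves(series=[[0,0,0.002,0,0,0],[0,0,0.004,0,0,0],[0,0,0.006,0,0,0],[0,0,0.006,0,0,0]])

```text
time: 15.08
eef_pos: [0.5819, -0.2039, 0.0921]
tcp_rot: [0.64, 0.768, -0.0, -0.001]
contact_force: [5.0, -1.9, -8.9]
opening: 0.117
finger_force: 77.9
```

```bash
python3 ft.py
```

```text
15.275 [ 0.5818 -0.2038  0.0924] [-1.7993e+02 -8.0000e-02  1.0035e+02] op 0.118 77.9
F [ 4.32 -0.49 -9.66] T [-0.312 -0.94   0.042] std [0.141 0.552 0.657 0.034 0.03  0.031]
torque about rail-x at TCP -0.249 raw -0.476
```

>>> apply_moves(series=[[0,0,-0.003,0,0,0],[0,0,-0.006,0,0,0],[0,0,-0.006,0,0,0]])

```text
time: 15.65
eef_pos: [0.582, -0.204, 0.0916]
tcp_rot: [0.64, 0.768, -0.0, -0.002]
contact_force: [-4.8, 2.7, 5.6]
opening: 0.124
finger_force: 80.3
```

>>> apply_moves(series=[[0,0,0,0,0,0],[0,0,0,0,0,0],[-0.003,0.016,0,0,0,0],[-0.006,0.033,0,0,0,0],[-0.009,0.0491,0,0,0,0],[-0.009,0.0491,0,0,0,0]], jaw=0.3)

```text
time: 16.4
eef_pos: [0.5748, -0.1636, 0.0887]
tcp_rot: [0.64, 0.769, -0.0, -0.0]
contact_force: [-0.4, 0.3, 0.5]
opening: 0.3
finger_force: 0.0
```

>>> apply_moves(series=[[0,0,0,0,0,0],[0,0,0,0,0,0],[0,0,0,0,0,0],[0,0,0,0,0,0]], jaw=0, squeeze=100)

```text
time: 16.9
eef_pos: [0.575, -0.1649, 0.0892]
tcp_rot: [0.641, 0.768, 0.0, -0.001]
contact_force: [-3.5, 3.7, 5.2]
opening: 0.116
finger_force: 98.2
```

```bash
python3 ft.py
```

```text
17.1 [ 0.5751 -0.1649  0.0892] [-1.7997e+02 -5.0000e-02  1.0033e+02] op 0.118 98.2
F [-2.86  3.62  5.03] T [0.54  0.469 0.077] std [0.343 0.549 0.262 0.029 0.027 0.036]
torque about rail-x at TCP -0.118 raw 0.616
```

>>> apply_moves(series=[[0,0,0.002,0,0,0],[0,0,0.004,0,0,0],[0,0,0.006,0,0,0],[0,0,0.008,0,0,0],[0,0,0.008,0,0,0]])

```text
time: 17.73
eef_pos: [0.5747, -0.165, 0.0949]
tcp_rot: [0.64, 0.768, -0.0, -0.001]
contact_force: [1.3, 0.3, -10.1]
opening: 0.116
finger_force: 97.7
```

```bash
python3 ft.py; python3 look.py w4
```

```text
17.925 [ 0.5747 -0.1651  0.0951] [-1.7993e+02 -2.0000e-02  1.0035e+02] op 0.114 97.8
F [ 1.    0.09 -9.73] T [ 0.053 -0.194  0.056] std [1.087 0.31  0.131 0.016 0.068 0.017]
torque about rail-x at TCP 0.034 raw 0.017
17.975 [ 0.5747 -0.1651  0.0952] [ 0.984  0.18  -0.001] 0.11778366012891915
button_a 0.63 [560.4 -84.4] [14.5 64.6] 14.87 [325.5 109.1]
panel_rail 0.86 [ 570.8 -152.4] [ 81.2 111.6] 100.36 [320.8 231.2]
panel 0.97 [ 573.8 -168.7] [102.6 141.4] 100.32 [318.  230.5]
panel 0.48 [ 571.  -142.2] [147.4 191.7] 100.31 [335.   90.7]
```

>>> apply_moves(series=[[0,0,0.005,0,0,0],[0,0,0.011,0,0,0],[0,0,0.018,0,0,0],[0,0,0.026,0,0,0],[0,0,0.035,0,0,0],[0,0,0.045,0,0,0],[0,0,0.056,0,0,0],[0,0,0.068,0,0,0],[0,0,0.08,0,0,0],[0,0,0.092,0,0,0],[0,0,0.104,0,0,0],[0,0,0.115,0,0,0],[0,0,0.123,0,0,0],[0,0,0.128,0,0,0],[0,0,0.13,0,0,0],[0,0,0.13,0,0,0]])

```text
time: 20.12
eef_pos: [0.5751, -0.165, 0.1991]
tcp_rot: [0.64, 0.768, -0.0, -0.0]
contact_force: [-1.1, 0.3, -9.1]
opening: 0.114
finger_force: 97.8
```

```bash
python3 ft.py; python3 look.py w5;python3 - <<'E'
from h import *
im=ctrl.read_camera("scene"); cv2.imwrite("pics/s5.png",cv2.resize(im[200:360,250:470,::-1],None,fx=3.5,fy=3.5))
E
```

```text
20.325 [ 0.575  -0.165   0.1989] [-1.7996e+02 -3.0000e-02  1.0034e+02] op 0.115 97.8
F [-0.25  0.37 -9.  ] T [-0.057 -0.029  0.006] std [0.114 0.654 0.37  0.023 0.017 0.035]
torque about rail-x at TCP -0.135 raw -0.061
20.375 [ 0.575  -0.165   0.1989] [ 0.984  0.18  -0.001] 0.11736873255441257
button_a 0.9 [560.3 -84.4] [14.3 64.3] 14.34 [322.6 119.1]
panel_rail 0.67 [ 580.1 -202.6] [149.6 204.8] 100.31 [319.6 231.4]
panel 0.86 [ 582.9 -218.7] [171.5 236.2] 100.39 [319.3 233.7]
```

View pics/w5.png

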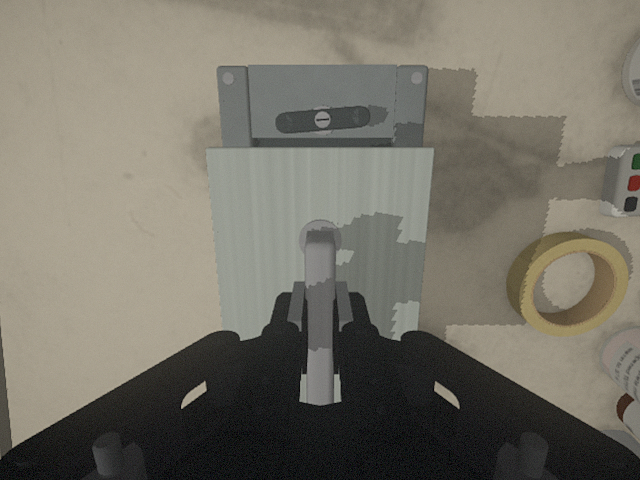

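View pics/s5.png

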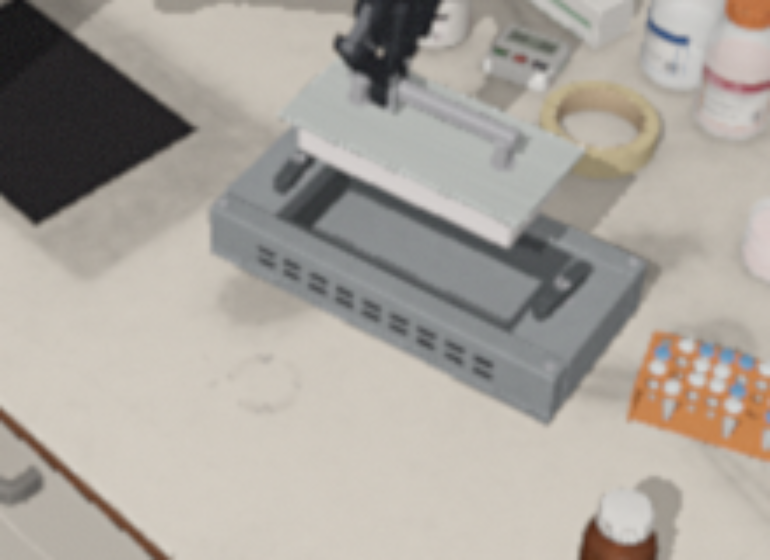

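```bash
cat > tilt.py <<'E'
from h import *
s=ctrl.get_state(); p=s["eef_pos"]; Rt=R.from_quat(s["tcp_rot"]).as_matrix()
xt=Rt[:,1]*np.sign(Rt[0,1]); x=np.array([xt[0],xt[1],0])/np.hypot(xt[0],xt[1]); d=np.cross([0,0,1],x); z=np.array([0,0,1.])
A=np.c_[x,d,z]
for th in range(-20,21,5):
    Q=A@R.from_euler("x",th,degrees=True).as_matrix()   # + : far (+d) end up
    P=np.array([(-.05,.065,-.029),(.05,.065,-.029),(-.05,.0,-.029),(.05,.0,-.029),(0,-.112,.004),(.05,-.145,-.029),(-.05,-.145,-.029)])@Q.T+p
    w=proj(cam("wrist"),P[:4]).round(0); c=proj(cam("scene"),P[[0,1,4,5,6]]); c=((c-[250,200])*3.5).round(0)
    print(th,"wrist",w.tolist(),"sceneCrop",c.tolist())
E
python3 tilt.py
```

```text
-20 wrist [[222.0, 179.0], [423.0, 179.0], [220.0, 310.0], [425.0, 310.0]] sceneCrop [[290.0, 141.0], [361.0, 72.0], [509.0, 92.0], [592.0, 98.0], [523.0, 175.0]]
-15 wrist [[219.0, 172.0], [426.0, 172.0], [221.0, 305.0], [425.0, 305.0]] sceneCrop [[285.0, 134.0], [357.0, 66.0], [512.0, 103.0], [592.0, 112.0], [524.0, 189.0]]
-10 wrist [[215.0, 165.0], [430.0, 165.0], [220.0, 300.0], [425.0, 300.0]] sceneCrop [[281.0, 127.0], [354.0, 59.0], [514.0, 115.0], [590.0, 125.0], [522.0, 202.0]]
-5 wrist [[211.0, 159.0], [434.0, 159.0], [220.0, 295.0], [425.0, 295.0]] sceneCrop [[278.0, 120.0], [350.0, 52.0], [515.0, 126.0], [587.0, 138.0], [520.0, 215.0]]
0 wrist [[207.0, 153.0], [439.0, 153.0], [220.0, 290.0], [426.0, 290.0]] sceneCrop [[275.0, 114.0], [348.0, 46.0], [515.0, 136.0], [583.0, 150.0], [516.0, 227.0]]
5 wrist [[202.0, 148.0], [444.0, 148.0], [219.0, 286.0], [426.0, 286.0]] sceneCrop [[272.0, 107.0], [346.0, 39.0], [513.0, 146.0], [578.0, 160.0], [510.0, 237.0]]
10 wrist [[197.0, 144.0], [450.0, 144.0], [219.0, 281.0], [427.0, 281.0]] sceneCrop [[271.0, 100.0], [344.0, 32.0], [511.0, 155.0], [571.0, 170.0], [504.0, 247.0]]
15 wrist [[191.0, 141.0], [456.0, 141.0], [218.0, 277.0], [428.0, 277.0]] sceneCrop [[269.0, 93.0], [343.0, 26.0], [508.0, 164.0], [563.0, 179.0], [496.0, 255.0]]
20 wrist [[184.0, 140.0], [463.0, 140.0], [217.0, 273.0], [429.0, 273.0]] sceneCrop [[269.0, 87.0], [342.0, 19.0], [504.0, 172.0], [555.0, 186.0], [488.0, 263.0]]
```

>>> apply_moves(series=[[-0.001,0.007,0,0,0,-0.003],[-0.004,0.022,0,0,0,-0.01],[-0.009,0.045,0,0,0,-0.024],[-0.015,0.075,0,0,0,-0.04],[-0.022,0.11,0,0,0,-0.06],[-0.029,0.15,0,0,0,-0.082],[-0.037,0.19,0,0,0,-0.104],[-0.045,0.23,0,0,0,-0.126],[-0.053,0.27,0,0,0,-0.148],[-0.06,0.31,0,0,0,-0.17],[-0.068,0.35,0,0,0,-0.192],[-0.076,0.389,0,0,0,-0.214],[-0.083,0.424,0,0,0,-0.233],[-0.089,0.453,0,0,0,-0.25],[-0.093,0.475,0,0,0,-0.262],[-0.096,0.489,0,0,0,-0.27],[-0.0968,0.495,0,0,0,-0.273],[-0.0968,0.495,0,0,0,-0.273],[-0.0968,0.495,0,0,0,-0.273]])

```text
time: 22.95
eef_pos: [0.4979, 0.2304, 0.1993]
tcp_rot: [0.719, 0.695, -0.0, 0.0]
contact_force: [0.1, 0.0, -9.9]
opening: 0.118
finger_force: 97.8
```

```bash
python3 ft.py
python3 - <<'E'
from h import *
cm=cam("wrist"); im=ctrl.read_camera("wrist"); cv2.imwrite("pics/w6.png",im[:,:,::-1])
for d in ctrl.silhouettes("mat","wrist")[:1]: print(d["p"],rect(cm,d["pixels"],.004))
s=ctrl.get_state();print(s["eef_pos"])
E
```

```text
23.15 [0.4979 0.2305 0.1992] [-1.7999e+02  1.0000e-02  8.8010e+01] op 0.112 97.9
F [-0.25  0.18 -9.42] T [-0.01  -0.     0.004] std [0.643 0.415 0.4   0.017 0.035 0.05 ]
torque about rail-x at TCP -0.049 raw -0.01
[0.49787217 0.23061138 0.19926606]
```

View pics/w6.png

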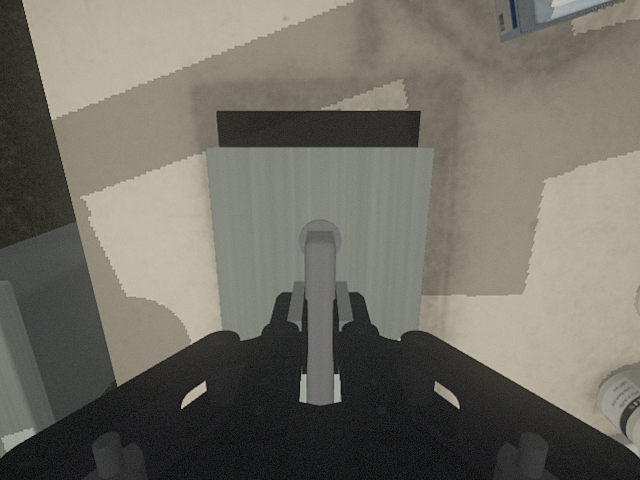

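Run:
```python
from h import *
cm=cam("wrist"); im=cv2.imread("pics/w6.png"); g=im.max(2).astype(int)
# refine far edge of mat
cols=[225,250,270,400,415]
for c in range(225,420,40): print(c,[int(v) for v in g[106:116,c]])
print([int(v) for v in g[130,212:224]],[int(v) for v in g[130,414:426]])
P=toplane(cm,[(217.5,110.5),(420,110.5)],.004); e=P[1]-P[0]; print(P,np.degrees(np.arctan2(e[1],e[0])),np.hypot(*e))
n=np.array([e[1],-e[0]])/np.hypot(*e); print("mat centre",P.mean(0)+.13*n)
```

```text
225 [121, 118, 119, 121, 103, 51, 44, 47, 55, 49]
265 [123, 122, 115, 124, 102, 49, 46, 51, 50, 45]
305 [121, 113, 117, 121, 105, 53, 41, 51, 47, 47]
345 [156, 155, 154, 158, 132, 37, 48, 47, 55, 49]
385 [147, 154, 157, 146, 99, 32, 59, 41, 51, 47]
[119, 120, 124, 121, 126, 101, 57, 43, 48, 52, 51, 50] [39, 39, 49, 40, 32, 91, 106, 114, 116, 116, 118, 116]
[[0.41066826 0.32522265]
 [0.58736234 0.31904393]] -2.0027267911991653 0.17680207363986347
mat centre [0.49447218 0.1922127 ]
```

>>> apply_moves(series=[[-0.001,0.001,-0.008,0,0,0],[-0.001,0.001,-0.02,0,0,0],[-0.001,0.001,-0.034,0,0,0],[-0.001,0.001,-0.05,0,0,0],[-0.001,0.001,-0.066,0,0,0],[-0.001,0.001,-0.082,0,0,0],[-0.001,0.001,-0.098,0,0,0],[-0.001,0.001,-0.112,0,0,0],[-0.001,0.001,-0.124,0,0,0],[-0.001,0.001,-0.134,0,0,0],[-0.001,0.001,-0.141,0,0,0],[-0.001,0.001,-0.146,0,0,0],[-0.001,0.001,-0.149,0,0,0],[-0.001,0.001,-0.151,0,0,0],[-0.001,0.001,-0.152,0,0,0],[-0.001,0.001,-0.152,0,0,0]])

```text
time: 25.25
eef_pos: [0.497, 0.2318, 0.0778]
tcp_rot: [0.719, 0.695, 0.0, 0.0]
contact_force: [-0.6, 0.5, -9.4]
opening: 0.121
finger_force: 97.8
```

>>> apply_moves(series=[[0,0,-0.001,0,0,0],[0,0,-0.002,0,0,0],[0,0,-0.003,0,0,0],[0,0,-0.003,0,0,0]])

```text
time: 25.75
eef_pos: [0.4968, 0.2317, 0.0751]
tcp_rot: [0.719, 0.695, -0.0, -0.0]
contact_force: [-0.3, -0.9, -9.6]
opening: 0.116
finger_force: 97.8
```

>>> apply_moves(series=[[0,0,-0.001,0,0,0],[0,0,-0.0015,0,0,0],[0,0,-0.002,0,0,0],[0,0,-0.002,0,0,0]])

```text
time: 26.25
eef_pos: [0.4969, 0.2317, 0.0736]
tcp_rot: [0.719, 0.695, -0.0, -0.0]
contact_force: [0.2, 0.9, -8.9]
opening: 0.119
finger_force: 97.8
```

>>> apply_moves(series=[[0,0,-0.0005,0,0,0],[0,0,-0.001,0,0,0],[0,0,-0.0015,0,0,0],[0,0,-0.0015,0,0,0]])

```text
time: 26.75
eef_pos: [0.497, 0.2317, 0.0733]
tcp_rot: [0.719, 0.695, -0.0, 0.0]
contact_force: [-3.7, -2.5, -0.8]
opening: 0.12
finger_force: 99.0
```

>>> apply_moves(series=[[0,0,-0.0005,0,0,0],[0,0,-0.0005,0,0,0],[0,0,-0.0005,0,0,0]], squeeze=20)

```text
time: 27.12
eef_pos: [0.497, 0.2317, 0.0732]
tcp_rot: [0.719, 0.695, -0.0, -0.0]
contact_force: [-4.7, -2.4, 1.5]
opening: 0.117
finger_force: 99.6
```

>>> apply_moves(series=[[0,0,0,0,0,0],[0,0,0,0,0,0],[0,0,0,0,0,0],[0,0,0.02,0,0,0],[0,0,0.06,0,0,0],[0,0,0.13,0,0,0],[-0.05,-0.2,0.25,0,0,0],[-0.05,-0.35,0.25,0,0,0],[-0.05,-0.45,0.25,0,0,0],[-0.05,-0.5,0.25,0,0,0],[-0.05,-0.55,0.25,0,0,0],[-0.05,-0.6,0.25,0,0,0],[-0.05,-0.6,0.25,0,0,0]], jaw=0.4)

```text
time: 28.75
eef_pos: [0.4591, -0.1915, 0.2682]
tcp_rot: [0.719, 0.695, 0.0, 0.002]
contact_force: [0.9, 0.2, -0.8]
opening: 0.401
finger_force: 0.0
```

Run:
```python
from h import *
cm=cam("top"); im=ctrl.read_camera("top"); cv2.imwrite("pics/t7.png",cv2.resize(im[140:410,130:530,::-1],None,fx=2,fy=2,interpolation=cv2.INTER_CUBIC))
for t,z in(("panel",.044),("mat",.004),("button_a",.075)):
    for d in ctrl.silhouettes(t,"top")[:2]: print(t,round(d["p"],2),*rect(cm,d["pixels"],z))
```

```text
panel 0.91 [496.  192.1] [100.1 210. ] 87.69
mat 0.73 [495.8 191.9] [181.3 262. ] 88.72
button_a 0.62 [ 605.6 -322. ] [14.9 60.6] 5.33
button_a 0.55 [562.3 -85. ] [15.5 65.5] 14.32
```

View pics/t7.png

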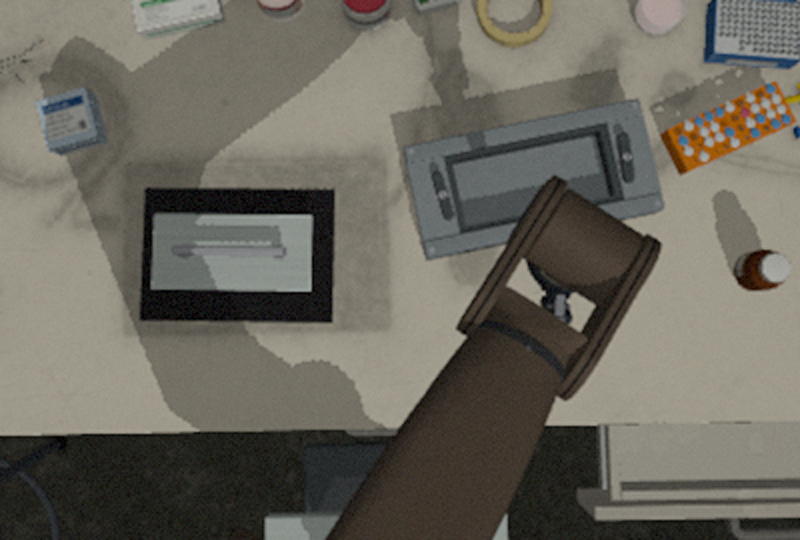

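The picture shows the panel centred on the mat (crop pixel 232,252), both buttons crosswise at (443,194) and (626,155), and the rack, bottle and box where they were.

```bash
python3 -c "
from plant import ctrl;print(ctrl.sign_off())"
```

```text
the job is handed in; nothing more can be done
None
```

The job is handed in: both turn buttons are fully aside, and the filter panel sits rail up in the middle of the mat, within about 1 mm of centre and 1° of square, with the rack, bottle and small box left in place.

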